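# Restart the benchtop router after a fault

## Robot

A 7-joint arm with a two-finger parallel gripper is mounted at the origin on the work surface. World frame = base frame: x ahead of the robot, y to its left, z up, the work surface at z = 0. Lengths are in m, angles in rad, forces in N, time in s.
With the tool pointing down it reaches from about 0.4 to 0.85 m from the base axis. Payload 10.4 kg.
Tool frame: the origin (TCP) lies midway between the tips of the shut fingers; the grasp point (between the pads) lies pinch_z behind it (pinch_z is the distance from the TCP to the grasp point, in m); z points along the fingers, y is the direction in which the jaws open and shut (so a half turn about z gives the same grasp; the last joint's range is limited). The gripper opens to 87 mm and grips with 3 to 60 N. Pads are 19 mm wide; open, the fingers measure 117 mm over their backs; the gripper's body (75 mm by 190 mm) begins 51 mm behind the grasp point.
Start: joints at [-0.023, 0.332, -0.065, 1.46, 0.022, 1.35, -0.088], TCP at [0.625, 0, 0.223] pointing down, gripper open.
Joint ranges: [-2.6, 2.6], [-0.5, 2.12], [-1.47, 1.34], [0.16, 2.42], [-1.27, 4.41], [0.06, 2.06], [-2.6, 2.6]. Speed limits (rad/s): [2.22, 2.22, 2.79, 2.79, 3.14, 3.14, 3.14].

## Interface

Orientations are given as a unit quaternion [x, y, z, w].
In Python, from station import sense, read_camera, job_done, pinch_z gives the robot as it stands. The module is installed in compiled form; this text tells all that it offers.
- The arm moves only by the shell command python3 -m pendant 'ROWS' [OPENING] [FORCE]. ROWS is JSON, a list of rows, each a list of 4 numbers: the shift along the tool's x, y, z scaled (see below), then the turn about the tool's z scaled (see below). A call has 1 to 8 rows; each row is the pose to reach, as a shift and turn from the pose commanded when the call began, along the tool's axes at that moment; what a row does not reach only later rows make up. The controller multiplies each number of a shift by 10 cm and each number of a turn by pi/4 rad. A row lasts 1/12 s, in which the tool goes at most 41.7 mm and 7.16 degrees, less where a joint would pass 70% of its speed; a pose out of reach is approached as far as the arm can. A call with a number of a shift or a turn outside -1 to 1 is refused whole. A call with a gripper value outside its range is refused whole. OPENING is the opening, from 0 (shut) to 1 (fully open), set as the call begins (- or left out, the last holds). The fingers move at their own pace and stop on an object; FORCE is the grip in N (left out, the last holds). Time passes only in rows, so rows that repeat a pose let the fingers close. It gives the time, the measured TCP pose, the force and the opening at its end, in the units of the state.
- sense(): the state, without advancing time (a new reading comes with each control period).
- read_camera(name): name is "scene" or "side" or "wrist"; returns a dict with "pixels" (384x512x3 uint8, blue, green, red), "K" (3x3 intrinsics, pixels), "world_to_cam" (4x4, takes a point from world to camera coordinates). Camera axes: x right, y up, looking along -z (the intrinsics and any distortion apply to the point x, -y, -z); pixel columns grow to the right and rows downward; lengths in m; the calibration is good to about 2 mm. A picture is of the moment at which its call begins. There is no depth.
- job_done(): hands the job in, once; it reports no verdict.
The state is a dict: "t": time; "qpos": joint angles; "qvel": joint speeds; "effort": joint torques, N m; "eef_pos": TCP position; "eef_rot": TCP orientation; "contact_force": force on the tool from outside, world axes, zero at the start; "ft_torque": the same for the moment, N m; "opening": finger opening in m.
Only numpy, scipy, OpenCV 4.12 (cv2) and the standard library are available. Lean on these libraries where they do the work, as an engineer would, in place of code of your own. Each camera call takes 0.05 s, during which the arm holds its last target.

## Task

The router has stopped on a fault: get it going again with light fingertip presses. Press the blue reset button on the console and let it spring back, then push the white cap of the dust extractor's switch down where the switch lies on the bench, so that it stays in, and only then press the green start button and let go. Press gently, do not pick up the switch or push it about, and leave the other controls and everything else on the bench alone.

Things in the scene. Friction and masses are not known exactly. Their poses are not given: they have to be found in the camera images.
- console: Router control console, fixed: grey desk housing 170 deep (x) x 280 wide (y); its panel slopes 12 degrees, 40 high at the front edge, 76 at the back. Origin: centre of its underside; -x points out of the low front edge (to the robot), y left, z up. Four push buttons in a row near the front, 60 apart, left to right: blue, yellow, green, red. Behind: readout, black dial, red mushroom emergency stop (right).
- reset (a joint): Travel of the blue reset button, the leftmost of the row. Its axis stands square to the sloped panel. Joint value: m pressed in, 0 out to 0.007 fully in; it starts to give at 1.5 N, needs about 3.8 N at 3 mm, where its contact closes, and 6.8 N at the bottom; it springs back when let go.
- reset_top (a point): Centre of the top face of the blue reset button (flat cap, 24 diameter, 10 proud of its 31 steel bezel, 14 above the panel); z is the outward axis of the button, tilted 12 degrees from vertical towards the console's front; moves with the button.
- start (a joint): Travel of the green start button, third from the left. Its axis stands square to the sloped panel. Joint value: m pressed in, 0 out to 0.007 fully in; it starts to give at 1.5 N, needs about 3.8 N at 3 mm, where its contact closes, and 6.8 N at the bottom; it springs back when let go.
- start_top (a point): Centre of the top face of the green start button, built like the blue one.
- pause (a joint): Travel of the yellow pause button, second from the left, between blue and green. Built like the others; not to be pressed.
- pause_top (a point): Centre of the top face of the yellow pause button.
- stop (a joint): Travel of the red stop button, the rightmost of the row. Built like the others; not to be pressed.
- stop_top (a point): Centre of the top face of the red stop button.
- estop (a joint): Travel of the red mushroom emergency stop, at the right behind the row; 0 out, 0.007 in; not to be pressed.
- estop_top (a point): Centre of the top of the emergency stop, a red mushroom head of 40 diameter on a yellow disc, 31 above the panel.
- extractor_switch: Wireless switch of the dust extractor, a loose black puck lying on the bench beside the console, 66 diameter, 20 high, 172 g with its cap, with a round white push cap of 40 diameter in the middle of its top. Origin at the centre of its underside, z up.
- extractor_cap (a joint): Travel of the white push cap: 0 out (extractor off), 0.008 fully in. It goes straight down, against 3 N at first, 4.3 N at 4 mm, where it switches on, and 5.5 N at the bottom, and stays in where it is pushed.
- extractor_cap_top (a point): Centre of the flat top of the white push cap, 32 above the bench while it is out and 24 when fully in; z up.
- tape: Yellow and black tape measure lying flat, 68 x 64 x 36 high; origin at the centre of its underside.
- pencil: Flat red carpenter's pencil, 167 x 14 x 8, along its x; origin under the painted part, at its middle.
- spanner: Steel collet spanner lying flat, 150 long along its x; origin on its underside.
- screw_jar: Clear jar of brass screws with a yellow lid, 72 diameter, 86 high; origin at the centre of its underside.
- screw_box: Orange box of screws, 60 x 95 x 50 high; origin at the centre of its underside.
- glue: Yellow squeeze bottle of wood glue with an orange nozzle, 57 diameter, 130 high; origin at the centre of its underside.
- offcut: Plywood offcut lying flat, 75 x 120 x 18 high; origin at the centre of its underside.
There are look-alikes about, which are no part of the job. Of the things that look like the extractor_switch, take the one that is farthest from the robot's base at the start.

How it is judged:
By the outcome, as a careful person would: the job done as asked, in the order asked, and still so for the second after the job is handed in, with the robot touching nothing.
It also fails if it takes over 45 s, if anything falls off the work surface, if the arm or the gripper's body presses on something with over 40 N, if the wrist force passes 120 N, or if a joint passes its speed limit or range.

## Working session

There is one attempt and no reset: what is moved stays moved. The work goes in short steps, Python scripts to look and compute and a shell command to move; the robot and the scene stay as the last step left them, time stands still between calls to the robot, and variables do not carry over. Pictures are saved under pics/ and viewed, and the job is handed in when it is done.

```bash
mkdir -p pics; python3 - <<'E'
from station import *
import cv2
s=sense();print(s['t'],s['eef_pos'],s['eef_rot'],s['opening'],s['contact_force'],pinch_z)
for n in ['scene','side','wrist']:
    c=read_camera(n);cv2.imwrite(f'pics/{n}0.png',c['pixels']);print(n,c['K'],c['world_to_cam'].round(3), [k for k in c])
E
```

```text
0.0 [6.24614895e-01 1.65284045e-06 2.21754718e-01] [ 7.07096919e-01  7.07116295e-01 -5.11967621e-04 -4.79320180e-04] 0.08686975010596043 [-0.07117191 -0.21675673  0.00491815] 0.0187
scene [[393.44830098   0.         254.83411877]
 [  0.         393.44830098 195.56079604]
 [  0.           0.           1.        ]] [[-0.882  0.472 -0.014  0.474]
 [-0.334 -0.602  0.725  0.145]
 [ 0.333  0.644  0.688 -1.549]
 [ 0.     0.     0.     1.   ]] ['pixels', 'K', 'world_to_cam']
side [[475.8622607   0.        255.2105259]
 [  0.        475.8622607 185.0391128]
 [  0.          0.          1.       ]] [[-0.991 -0.13  -0.013  0.518]
 [ 0.082 -0.694  0.715 -0.074]
 [-0.102  0.708  0.699 -1.28 ]
 [ 0.     0.     0.     1.   ]] ['pixels', 'K', 'world_to_cam']
wrist [[309.58793316   0.         256.25740378]
 [  0.         309.58793316 190.49231076]
 [  0.           0.           1.        ]] [[ 1.    -0.    -0.001 -0.625]
 [-0.     0.958 -0.288  0.034]
 [ 0.001  0.288  0.958 -0.391]
 [ 0.     0.     0.     1.   ]] ['pixels', 'K', 'world_to_cam']
```

View pics/scene0.png

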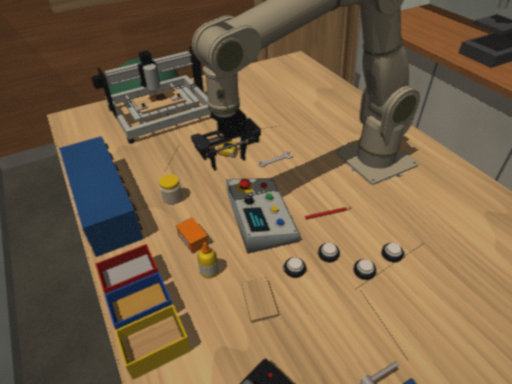

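View pics/side0.png

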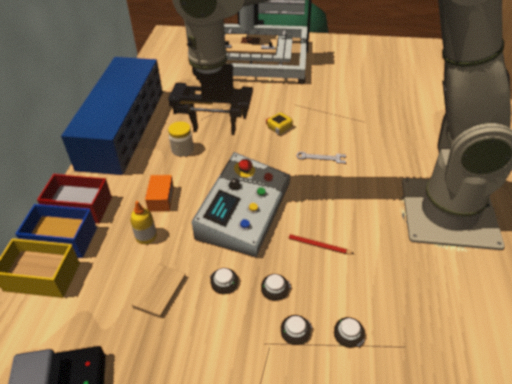

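View pics/wrist0.png

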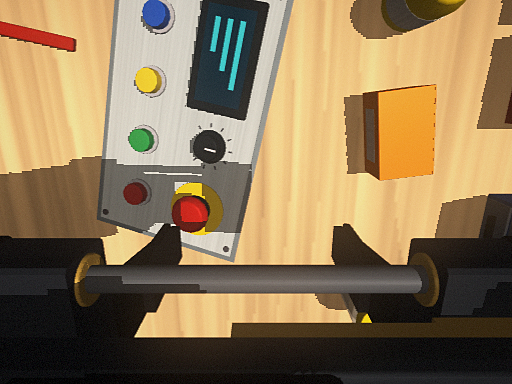

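The scene view shows a console at (262,212) and four black pucks with white caps, at about (294,266), (329,251), (365,268) and (393,252). In the side view they are at (224,279), (276,286), (296,327) and (349,331). I'll measure all four, plus the buttons.

```bash
cat > h.py <<'E'
from station import *
import cv2, numpy as np
def proj(c,p):
    W=c['world_to_cam'];q=W[:3,:3]@np.array(p)+W[:3,3];q=c['K']@np.array([q[0],-q[1],-q[2]]);return q[:2]/q[2]
def ray(c,uv):
    d=np.linalg.inv(c['K'])@np.array([uv[0],uv[1],1.]);d=np.array([d[0],-d[1],-d[2]])
    R=c['world_to_cam'][:3,:3];t=c['world_to_cam'][:3,3];d=R.T@d;return -R.T@t,d/np.linalg.norm(d)
def plane(c,uv,z):
    o,d=ray(c,uv);return o+d*(z-o[2])/d[2]
def tri(obs):
    A=np.zeros((3,3));b=np.zeros(3)
    rs=[ray(c,u) for c,u in obs]
    for o,d in rs:
        M=np.eye(3)-np.outer(d,d);A+=M;b+=M@o
    p=np.linalg.solve(A,b);return p,[np.linalg.norm((np.eye(3)-np.outer(d,d))@(p-o)) for o,d in rs]
def blobs(img,lo,hi,box,amin=15):
    h=cv2.cvtColor(img,cv2.COLOR_BGR2HSV);m=cv2.inRange(h,lo,hi);k=np.zeros_like(m);x0,y0,x1,y1=box;k[y0:y1,x0:x1]=1;m=m*k
    n,l,s,ce=cv2.connectedComponentsWithStats(m)
    return [(tuple(ce[i].round(1)),s[i,4],tuple(s[i,:4])) for i in range(1,n) if s[i,4]>=amin]
COL={'white':((0,0,150),(180,45,255)),'blue':((105,100,50),(125,255,255)),'yellow':((20,120,120),(33,255,255)),'green':((50,80,40),(85,255,255)),'red':((170,120,50),(180,255,255))}
E
python3 - <<'E'
from h import *
S={n:read_camera(n) for n in ['scene','side','wrist']}
bx={'scene':[(275,235,410,285),(225,175,300,245)],'side':[(205,260,370,350),(190,150,290,255)],'wrist':[None,(95,0,290,260)]}
for n in S:
  for k,(lo,hi) in COL.items():
    b=bx[n][0 if k=='white' else 1]
    if b is None: continue
    print(n,k)
    for q in blobs(S[n]['pixels'],lo,hi,b): print('   ',q[0],q[1],q[2],plane(S[n],q[0],.032 if k=='white' else .06).round(3))
for n,b in [('scene',(220,170,420,290)),('side',(190,145,380,355))]:
    x0,y0,x1,y1=b;im=S[n]['pixels'][y0:y1,x0:x1];cv2.imwrite(f'pics/{n}_crop.png',cv2.resize(im,None,fx=3.8 if n=='scene' else 2.8,fy=3.8 if n=='scene' else 2.8,interpolation=cv2.INTER_CUBIC))
E
```

```text
scene white
    (np.float64(328.9), np.float64(248.1)) 91 (np.int32(323), np.int32(244), np.int32(13), np.int32(9)) [0.442 0.297 0.032]
    (np.float64(393.3), np.float64(248.2)) 85 (np.int32(387), np.int32(244), np.int32(14), np.int32(9)) [0.273 0.39  0.032]
    (np.float64(294.3), np.float64(263.0)) 99 (np.int32(288), np.int32(259), np.int32(14), np.int32(9)) [0.564 0.294 0.032]
    (np.float64(365.3), np.float64(265.0)) 99 (np.int32(359), np.int32(261), np.int32(14), np.int32(9)) [0.387 0.399 0.032]
scene blue
    (np.float64(279.7), np.float64(221.4)) 31 (np.int32(277), np.int32(219), np.int32(7), np.int32(6)) [0.53  0.153 0.06 ]
scene yellow
    (np.float64(248.3), np.float64(190.6)) 21 (np.int32(245), np.int32(189), np.int32(8), np.int32(4)) [ 0.551 -0.021  0.06 ]
    (np.float64(273.9), np.float64(208.4)) 36 (np.int32(271), np.int32(206), np.int32(7), np.int32(6)) [0.517 0.095 0.06 ]
scene green
    (np.float64(268.6), np.float64(196.1)) 27 (np.int32(266), np.int32(194), np.int32(6), np.int32(5)) [0.504 0.036 0.06 ]
scene red
side white
    (np.float64(222.1), np.float64(276.3
[... 849 characters left out ...]
96 0.06 ]
side green
    (np.float64(260.8), np.float64(191.0)) 48 (np.int32(257), np.int32(188), np.int32(8), np.int32(7)) [0.502 0.038 0.06 ]
side red
wrist blue
    (np.float64(155.2), np.float64(13.3)) 594 (np.int32(142), np.int32(0), np.int32(28), np.int32(29)) [0.531 0.155 0.06 ]
wrist yellow
    (np.float64(147.5), np.float64(79.8)) 518 (np.int32(135), np.int32(68), np.int32(27), np.int32(25)) [0.518 0.097 0.06 ]
    (np.float64(202.4), np.float64(203.6)) 975 (np.int32(171), np.int32(182), np.int32(52), np.int32(53)) [ 0.565 -0.033  0.06 ]
wrist green
    (np.float64(140.6), np.float64(139.6)) 457 (np.int32(129), np.int32(129), np.int32(25), np.int32(23)) [0.504 0.038 0.06 ]
wrist red
```

View pics/side_crop.png

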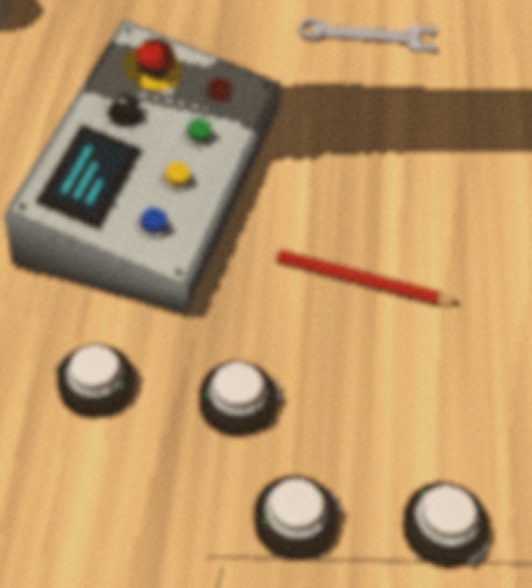

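The candidates, by side-view pixel, are (222,276), (273,283), (294,326) and (348,328). Their distances from the base are about 0.636, 0.534, 0.557 and 0.478 m. The farthest is the first, the one nearest the console's left end, at about (0.562, 0.297). The crop confirms it's a black puck with a white cap, standing out. Next I'll triangulate it and the buttons, and check clearance to the glue bottle.

```bash
python3 - <<'E'
from h import *
S={n:read_camera(n) for n in ['scene','side','wrist']}
sc,sd,w=S['scene'],S['side'],S['wrist']
for k,a,b,c in [('blue',(279.7,221.4),(244.4,223.1),(155.2,13.3)),('yellow',(273.9,208.4),(252.9,206.5),(147.5,79.8)),('green',(268.6,196.1),(260.8,191.0),(140.6,139.6)),('cap',(294.3,263),(222.1,276.3),None)]:
    p,e=tri([(sc,a),(sd,b)]);print(k,p.round(4),np.round(e,4))
    if c: p,e=tri([(sc,a),(sd,b),(w,c)]);print(k,p.round(4),np.round(e,4))
print('glue',plane(sc,(208,272),0),plane(sd,(146,238),0))
x0,y0,x1,y1=200,255,250,300;cv2.imwrite('pics/cap_close.png',cv2.resize(sd['pixels'][y0:y1,x0:x1],None,fx=10,fy=10))
E
```

```text
blue [0.5292 0.1515 0.0573] [0.0006 0.0006]
blue [0.5301 0.1544 0.0603] [0.0011 0.0014 0.0011]
yellow [0.5159 0.0923 0.0565] [0.0005 0.0005]
yellow [0.5169 0.0957 0.0598] [0.0013 0.0015 0.0012]
green [0.5025 0.0339 0.0567] [0.0006 0.0006]
green [0.5034 0.0368 0.0592] [0.0012 0.0012 0.0012]
cap [0.5617 0.2923 0.0265] [0.0017 0.0017]
glue [0.79153428 0.17886982 0.        ] [ 7.83232277e-01  1.83795600e-01 -1.11022302e-16]
```

View pics/cap_close.png

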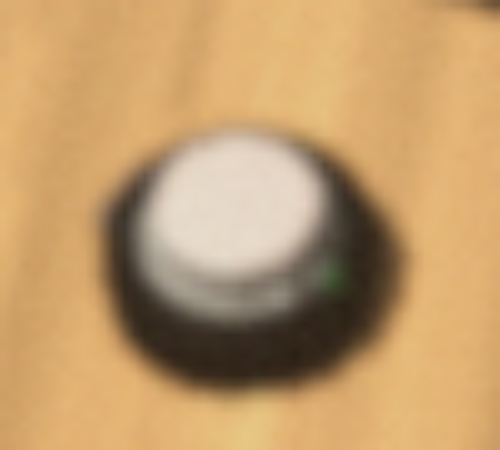

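The close crop shows a white cap standing proud on a black puck, so the choice holds. The button tops sit at about z = 0.06 and 60 mm apart, as described. Now I'll shut the gripper and move over blue.

```bash
python3 -m pendant '[[0.33,-0.3,0,0],[0.66,-0.6,0,0],[1,-0.946,0,0],[1,-0.946,0,0]]' 0; python3 -m pendant '[[0.3,0,0.4,0],[0.545,0,0.8,0],[0.545,0,1,0],[0.545,0,1,0],[0.545,0,1,0],[0.545,0,1,0]]'
```

```text
t: 0.78
eef_pos: [0.5269, 0.1054, 0.2229]
eef_rot: [0.705, 0.709, 0.0, -0.001]
contact_force: [0.4, 0.5, 0.5]
opening: 0.0681
t: 1.28
eef_pos: [0.5316, 0.1536, 0.1245]
eef_rot: [0.708, 0.707, 0.001, 0.001]
contact_force: [0.3, -0.0, 0.0]
opening: 0.0281
```

```bash
python3 -m pendant '[[0,0,0.1,0],[0,0,0.2,0],[0,0,0.3,0],[0,0,0.4,0],[0,0,0.45,0],[0,0,0.45,0],[0,0,0.45,0],[0,0,0.45,0]]'; python3 - <<'E'
from h import *
print(sense()['contact_force'],sense()['eef_pos'])
for n in ['side','wrist']:
    c=read_camera(n)
    if n=='side': i=cv2.resize(c['pixels'][150:300,180:340],None,fx=4,fy=4)
    else: i=c['pixels']
    cv2.imwrite(f'pics/{n}1.png',i); print(proj(c,(.53,.1545,.06)),proj(c,sense()['eef_pos']))
E
```

```text
t: 1.95
eef_pos: [0.5307, 0.1547, 0.0779]
eef_rot: [0.707, 0.707, 0.0, 0.0]
contact_force: [-0.1, -0.3, 1.0]
opening: 0.0002
[-0.14783702 -0.27995533  1.00751929] [0.53065378 0.15466223 0.07789459]
[243.93091386 223.02001026] [243.39008966 218.20806798]
[254.63452006 229.87261203] [255.87618567 242.49150185]
```

View pics/side1.png

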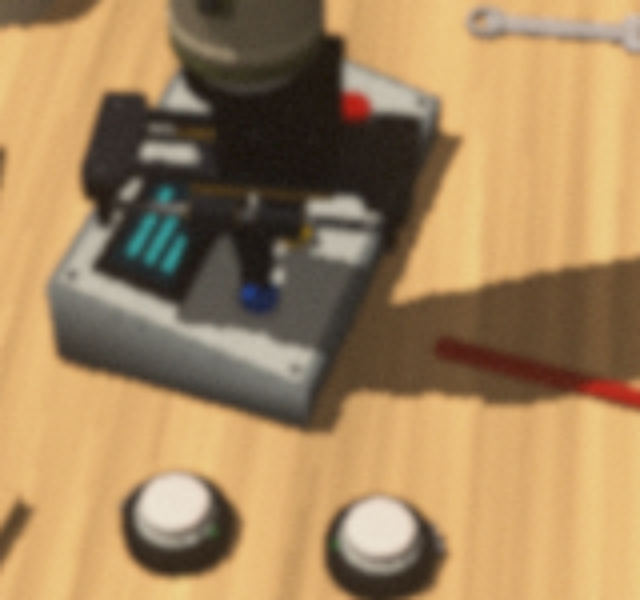

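View pics/wrist1.png

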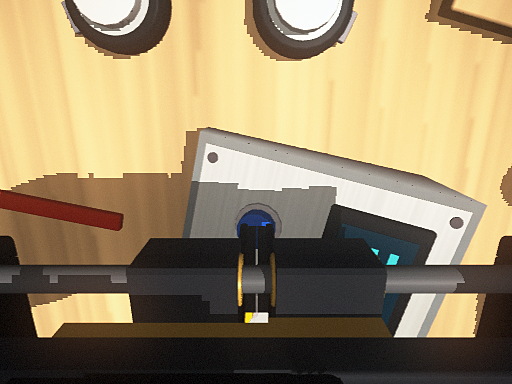

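Both views show the shut tips centred over the blue cap (wrist px 256,225). I'll go down in small steps and watch the force.

```bash
python3 -m pendant '[[0,0,0.05,0],[0,0,0.1,0],[0,0,0.14,0],[0,0,0.14,0],[0,0,0.14,0]]';python3 -m pendant '[[0,0,0.02,0],[0,0,0.04,0],[0,0,0.04,0],[0,0,0.04,0]]'
```

```text
t: 2.47
eef_pos: [0.5305, 0.1545, 0.0636]
eef_rot: [0.707, 0.707, 0.0, 0.0]
contact_force: [-0.3, 0.7, 3.5]
opening: 0.0007
t: 2.8
eef_pos: [0.5312, 0.1544, 0.0601]
eef_rot: [0.707, 0.707, 0.001, 0.001]
contact_force: [0.9, 0.2, 6.5]
opening: 0.0005
```

```bash
python3 -m pendant '[[0,0,0,0],[0,0,0,0]]';python3 -m pendant '[[0,0,-0.1,0],[0,0,-0.2,0],[0,0,-0.4,0],[0,0,-0.5,0],[0,0,-0.5,0],[0,0,-0.5,0]]'; python3 - <<'E'
from h import *
c=read_camera('side');cv2.imwrite('pics/side2.png',cv2.resize(c['pixels'][150:300,180:340],None,fx=4,fy=4))
E
```

```text
t: 2.97
eef_pos: [0.5311, 0.1544, 0.0601]
eef_rot: [0.707, 0.707, 0.001, 0.0]
contact_force: [1.5, -0.9, 6.2]
opening: 0.0006
t: 3.47
eef_pos: [0.5307, 0.1546, 0.11]
eef_rot: [0.707, 0.707, 0.001, 0.0]
contact_force: [-0.8, 0.3, -0.8]
opening: 0.0003
```

View pics/side2.png

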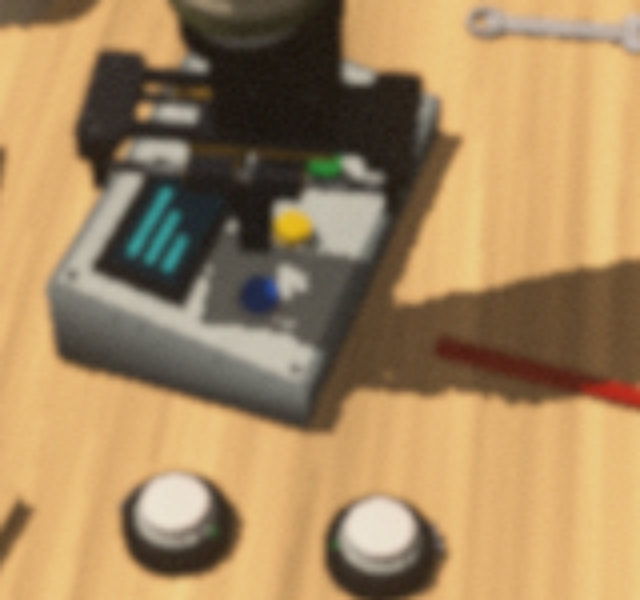

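The blue button gave 6.2 N at a depth past its contact, then sprang back: the cap is up at px (258,293). Next I'll move over the extractor cap.

```bash
python3 -m pendant '[[0.35,0.1,0,0],[0.7,0.2,0,0],[1,0.315,0,0],[1,0.315,0,0]]'; python3 -m pendant '[[0.2,0,0,0],[0.41,0,0.2,0],[0.41,0,0.4,0],[0.41,0,0.5,0],[0.41,0,0.5,0],[0.41,0,0.5,0]]'; python3 - <<'E'
from h import *
for n in ['side','wrist','scene']:
    c=read_camera(n);cv2.imwrite(f'pics/{n}3.png',{'side':lambda i:cv2.resize(i[200:320,160:320],None,fx=4,fy=4),'wrist':lambda i:i,'scene':lambda i:cv2.resize(i[200:300,230:370],None,fx=5,fy=5)}[n](c['pixels'])); print(n,proj(c,sense()['eef_pos']),proj(c,(.5625,.296,.032)))
E
```

```text
t: 3.85
eef_pos: [0.5609, 0.2617, 0.1081]
eef_rot: [0.705, 0.709, 0.001, -0.002]
contact_force: [-1.5, 0.5, -1.3]
opening: 0.0001
t: 4.35
eef_pos: [0.5618, 0.2942, 0.0589]
eef_rot: [0.708, 0.707, -0.001, 0.0]
contact_force: [0.1, 0.3, 0.2]
opening: 0.0004
side [220.8610235  267.80591354] [221.488557   275.44844119]
wrist [256.42127597 242.45271388] [256.00988812 221.46701086]
scene [295.33711344 257.15957317] [295.0416452  263.42633451]
```

View pics/wrist3.png

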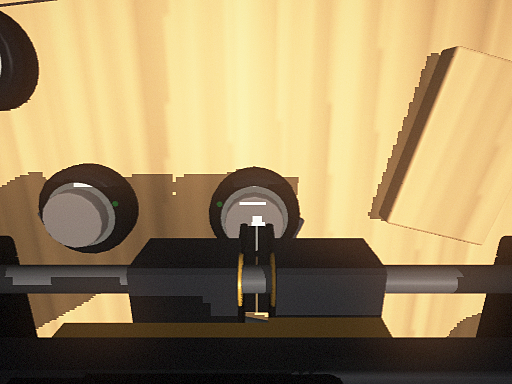

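View pics/side3.png

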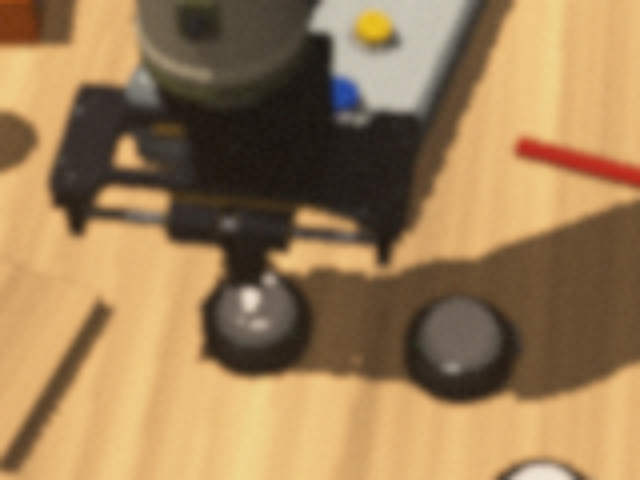

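View pics/scene3.png

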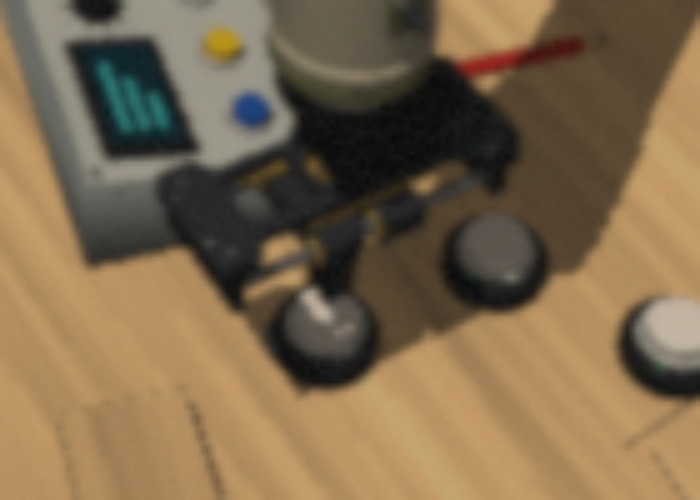

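The tips are over the target cap. Its top centre is at about wrist px (255,213), and the side and scene views agree to within 2 mm. Going down.

```bash
python3 -m pendant '[[0.015,0,0.08,0],[0.015,0,0.16,0],[0.015,0,0.22,0],[0.015,0,0.22,0],[0.015,0,0.22,0]]';python3 -m pendant '[[0,0,0.02,0],[0,0,0.04,0],[0,0,0.06,0],[0,0,0.06,0],[0,0,0.06,0]]'
```

```text
t: 4.92
eef_pos: [0.5615, 0.2968, 0.0369]
eef_rot: [0.707, 0.707, -0.001, -0.0]
contact_force: [0.9, 0.3, 0.2]
opening: 0.0006
t: 5.33
eef_pos: [0.5619, 0.297, 0.0316]
eef_rot: [0.707, 0.707, 0.0, 0.0]
contact_force: [-0.1, -0.4, -0.2]
opening: 0.0002
```

```bash
python3 -m pendant '[[0,0,0.01,0],[0,0,0.02,0],[0,0,0.03,0],[0,0,0.03,0],[0,0,0.03,0]]';python3 -m pendant '[[0,0,0.01,0],[0,0,0.02,0],[0,0,0.03,0],[0,0,0.03,0],[0,0,0.03,0]]'
```

```text
t: 5.75
eef_pos: [0.562, 0.2971, 0.0286]
eef_rot: [0.707, 0.707, 0.0, 0.0]
contact_force: [-0.3, -0.0, 2.8]
opening: 0.0004
t: 6.17
eef_pos: [0.562, 0.2971, 0.0254]
eef_rot: [0.707, 0.707, 0.0, 0.0]
contact_force: [0.2, -0.1, 2.7]
opening: 0.0005
```

```bash
python3 -m pendant '[[0,0,0.01,0],[0,0,0.015,0],[0,0,0.015,0],[0,0,0.015,0]]';python3 -m pendant '[[0,0,0,0]]';python3 -m pendant '[[0,0,0.01,0],[0,0,0.01,0],[0,0,0.01,0]]'
```

```text
t: 6.5
eef_pos: [0.5621, 0.2971, 0.0245]
eef_rot: [0.707, 0.707, 0.0, 0.0]
contact_force: [-2.6, -1.1, 7.9]
opening: 0.0006
t: 6.58
eef_pos: [0.5621, 0.2971, 0.0245]
eef_rot: [0.707, 0.707, 0.0, 0.0]
contact_force: [-1.9, -0.4, 7.8]
opening: 0.0004
t: 6.83
eef_pos: [0.5622, 0.2971, 0.0244]
eef_rot: [0.707, 0.707, 0.0, 0.0]
contact_force: [-5.6, -2.2, 15.4]
opening: 0.0003
```

The cap bottomed at z = 0.0244, matching the 24 mm given. Lifting off now to check it.

```bash
python3 -m pendant '[[0,0,-0.05,0],[0,0,-0.1,0],[0,0,-0.4,0],[0,0,-0.8,0],[0,0,-0.8,0],[0,0,-0.8,0]]'; python3 -m pendant '[[-0.4,-0.1,0,0],[-0.8,-0.3,0,0],[-1,-0.4,0,0],[-1,-0.4,0,0]]'; python3 - <<'E'
from h import *
for n in ['side','scene']:
    c=read_camera(n);cv2.imwrite(f'pics/{n}4.png',{'side':lambda i:cv2.resize(i[200:350,180:380],None,fx=4,fy=4),'scene':lambda i:cv2.resize(i[200:300,250:410],None,fx=5,fy=5)}[n](c['pixels']))
    for q in blobs(c['pixels'],(0,0,110),(180,60,255),{'side':(205,260,370,350),'scene':(275,235,410,285)}[n]): print(n,q[0],q[1],plane(c,q[0],.024).round(4))
E
```

```text
t: 7.33
eef_pos: [0.5634, 0.2979, 0.1058]
eef_rot: [0.707, 0.707, 0.002, 0.001]
contact_force: [-0.2, -0.4, -0.0]
opening: 0.0006
t: 7.67
eef_pos: [0.5202, 0.1907, 0.1016]
eef_rot: [0.709, 0.705, -0.002, 0.0]
contact_force: [1.5, 0.2, 0.8]
opening: 0.0007
side (np.float64(223.3), np.float64(277.6)) 296 [0.5587 0.296  0.024 ]
side (np.float64(274.1), np.float64(283.6)) 300 [0.4394 0.298  0.024 ]
side (np.float64(294.9), np.float64(326.3)) 375 [0.3842 0.4    0.024 ]
side (np.float64(349.0), np.float64(328.7)) 387 [0.2696 0.3914 0.024 ]
scene (np.float64(328.9), np.float64(249.2)) 159 [0.4403 0.2956 0.024 ]
scene (np.float64(393.1), np.float64(249.2)) 161 [0.2704 0.389  0.024 ]
scene (np.float64(294.7), np.float64(264.3)) 166 [0.5615 0.2934 0.024 ]
scene (np.float64(365.1), np.float64(266.1)) 175 [0.3851 0.3975 0.024 ]
```

View pics/side4.png

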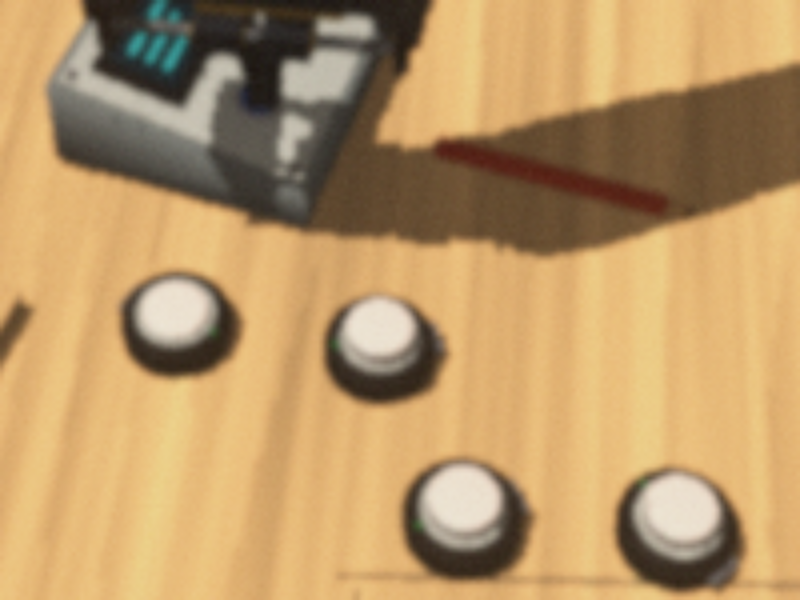

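View pics/scene4.png

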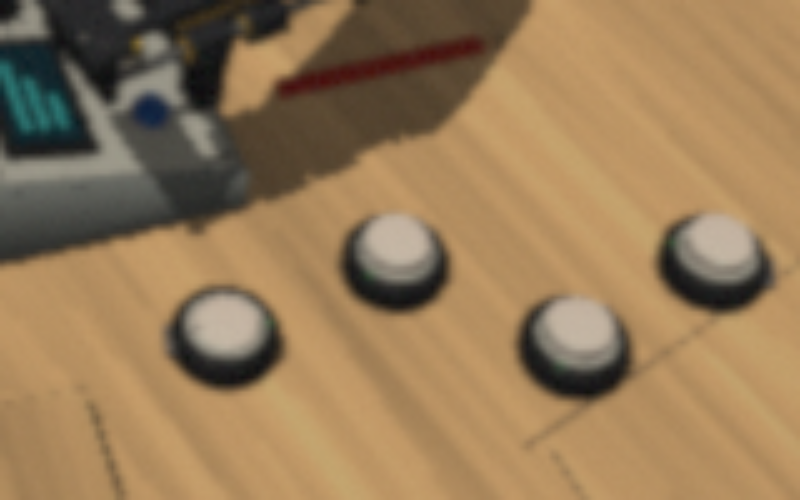

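The target's cap now sits visibly lower than the other three (side px 223,278), and the puck hasn't moved. Next is green, at (0.503, 0.037).

```bash
python3 -m pendant '[[-0.4,-0.1,0,0],[-0.8,-0.2,0,0],[-1,-0.2,0,0],[-1,-0.2,0,0],[-1,-0.2,0,0],[-1,-0.2,0,0]]'
```

```text
t: 8.27
eef_pos: [0.5021, 0.0988, 0.1028]
eef_rot: [0.706, 0.708, 0.0, -0.0]
contact_force: [0.4, 0.1, 0.2]
opening: 0.0002
```

```bash
python3 -m pendant '[[-0.3,0.01,0,0],[-0.615,0.01,0,0],[-0.615,0.01,0.15,0],[-0.615,0.01,0.25,0],[-0.615,0.01,0.25,0],[-0.615,0.01,0.25,0]]'; python3 - <<'E'
from h import *
for n in ['side','wrist']:
    c=read_camera(n);i=c['pixels'];cv2.imwrite(f'pics/{n}5.png',cv2.resize(i[130:260,180:320],None,fx=4,fy=4) if n=='side' else i)
    print(n,proj(c,sense()['eef_pos']),proj(c,(.5034,.0375,.062)))
E
```

```text
t: 8.77
eef_pos: [0.5025, 0.0375, 0.0775]
eef_rot: [0.706, 0.708, -0.0, -0.001]
contact_force: [-1.0, 0.1, -0.5]
opening: 0.0004
side [260.46267602 185.95166786] [260.32272348 190.28386742]
wrist [256.27292923 243.11529197] [256.5914378  230.79191495]
```

View pics/side5.png

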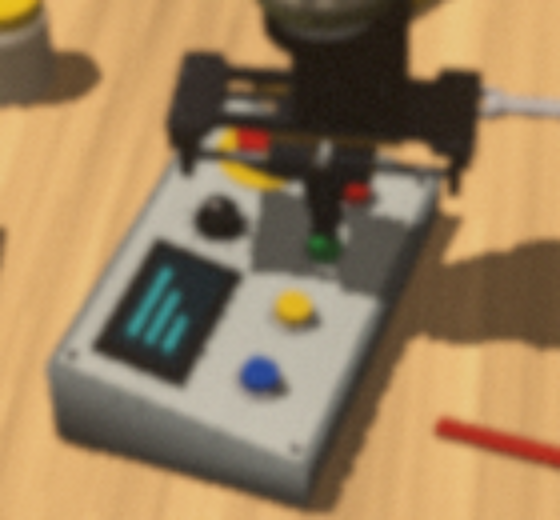

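View pics/wrist5.png

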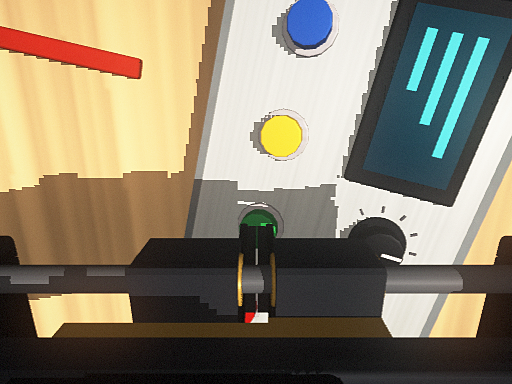

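The tips are over green (wrist px 259,225), and blue and yellow are standing out. Same press as blue.

```bash
python3 -m pendant '[[0,0,0.05,0],[0,0,0.1,0],[0,0,0.14,0],[0,0,0.14,0],[0,0,0.14,0]]';python3 -m pendant '[[0,0,0.02,0],[0,0,0.03,0],[0,0,0.03,0],[0,0,0.03,0]]'
```

```text
t: 9.28
eef_pos: [0.503, 0.0358, 0.0641]
eef_rot: [0.707, 0.707, 0.0, -0.0]
contact_force: [-0.8, 0.5, 3.1]
opening: 0.0006
t: 9.62
eef_pos: [0.5034, 0.0356, 0.0615]
eef_rot: [0.707, 0.707, 0.0, 0.0]
contact_force: [1.7, 1.2, 4.8]
opening: 0.0002
```

```bash
python3 -m pendant '[[0,0,0.01,0],[0,0,0.015,0],[0,0,0.015,0],[0,0,0.015,0]]';python3 -m pendant '[[0,0,-0.1,0],[0,0,-0.2,0],[0,0,-0.5,0],[0,0,-0.9,0],[0,0,-1,0],[0,0,-1,0],[0,0,-1,0],[0,0,-1,0]]'; python3 -m pendant '[[0,0.4,-0.3,0],[0,0.8,-0.3,0],[0,1,-0.3,0],[0,1,-0.3,0],[0,1,-0.3,0]]'; python3 - <<'E'
from h import *
for n in ['scene','side','wrist']:
    c=read_camera(n);i=c['pixels'];cv2.imwrite(f'pics/{n}6.png',cv2.resize(i[140:350,180:380],None,fx=2.8,fy=2.8) if n=='side' else i)
E
```

```text
t: 9.95
eef_pos: [0.5037, 0.0356, 0.0602]
eef_rot: [0.707, 0.707, 0.001, 0.001]
contact_force: [0.9, 0.4, 6.3]
opening: 0.0008
t: 10.62
eef_pos: [0.5022, 0.0353, 0.1589]
eef_rot: [0.707, 0.707, -0.001, -0.0]
contact_force: [-1.0, -0.1, -1.4]
opening: 0.0004
t: 11.03
eef_pos: [0.6026, 0.0354, 0.1874]
eef_rot: [0.707, 0.707, -0.001, -0.001]
contact_force: [-0.8, -0.3, -0.1]
opening: 0.0006
```

View pics/side6.png

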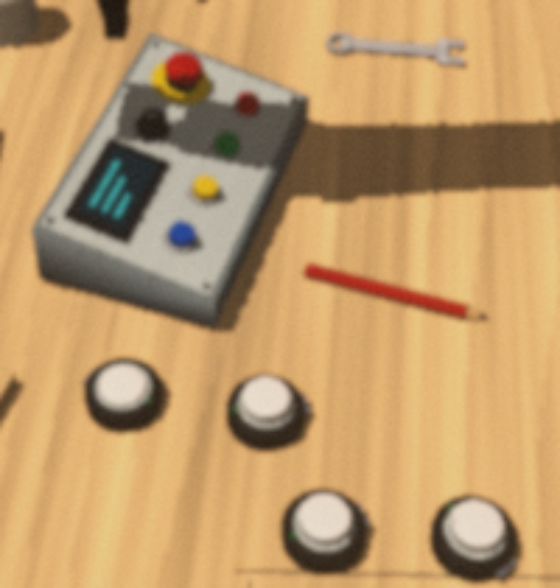

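View pics/wrist6.png

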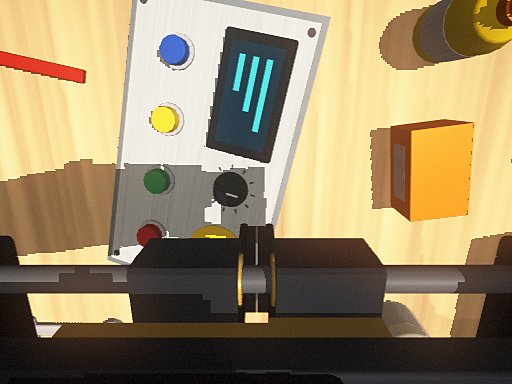

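View pics/scene6.png

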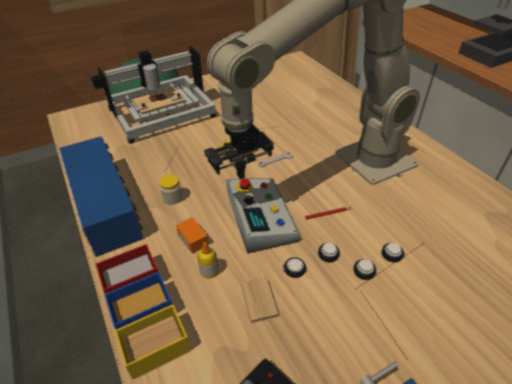

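All the buttons stand out (side view: blue 182,235; yellow 206,187; green 227,145). The target cap is in (124,386), the other things sit where they were, and the arm is clear.

```bash
python3 -c "
from station import *
print(job_done(), sense()['t'])"
```

```text
the job is handed in; nothing more can be done
the job is handed in; nothing more can be done
```

I carried out the three presses in the order asked and handed the job in at about 11 s. The hand-in gave no verdict.

- **Blue reset:** the press reached about 6.2 N, well past the 3.8 N where its contact closes. The button was seen standing out again afterwards.
- **Extractor switch:** I used the farthest of the four pucks, at about (0.562, 0.297). Its white cap went down to z = 0.0244, against the 24 mm given for fully in, and stayed in. The puck had not moved beyond the roughly 2 mm measuring error, and the other three caps are still out.
- **Green start:** the press reached about 6.3 N and the button was let go. It was seen out again afterwards.

**Readings that disagreed:**
- **Cap force:** one reading during the cap press was 2.7 N at 25 mm, where about 5 N was expected. The next steps gave about 8 N, and the force reached 15 N for a moment once the cap was at its stop, so that press was a bit firmer than needed.
- **Button heights:** the first camera estimate put the button tops near z = 0.060. From the forces, contact came nearer 0.066.

The last pictures showed everything else in place. The arm was clear of everything, and the last force reading was near zero.

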